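# Push the sharpening stone under the sprung clamp of its holder

### The job

Put the pink sharpening stone into its holder without picking it up: with one fingertip press the long thumb bar down and keep it down so that the spring clamp flap stands open, while the other fingertip pushes the stone along the board, under the open flap and fully home against the end stop. Then back off and let the flap close on the stone so that it is clamped, square in its holder. Never lift or carry the stone, and leave the other things on the bench where they are.

Things in the scene. Friction and masses are not known exactly. Their poses are not given: they have to be found in the camera images.
- pink_stone: pink sharpening stone, a bar 22 (own x) x 85 (own y) x 14 mm high, about 0.07 kg, lying loose on the board. Origin: centre of its underside. Its long y axis lies within 0.12 rad of the holder's x, its centre within 6 mm of the lane's middle, its leading end 15 to 45 mm before the flap. Home, its origin is at x 13, y 0 of the holder (mm) and 30 mm of it stick out from under the flap.
- stone_holder: wooden holder, fixed. Origin: on its underside (z 0 = bench), in the middle of the stone's lane, at the front edge of the flap. Its x runs along the lane to the end stop: the pushing direction, roughly world +y. Its y points to the thumb bar, roughly towards the robot. All mm below are in this frame. Board x -190 to 72, y -41 to 55, top at z 12.
- clamp_flap (a joint): opening of the spring flap, rad: 0 closed, grows as the thumb bar is pressed down, stops at 0.56, springs back by itself. Closed, its nose hangs 5 mm above the board and blocks the 14 mm high stone. From 0.35 on the nose is 6 mm or more clear of the stone's top; at 0.50 the thumb bar is level. Clamping the stone it reads about 0.20.
- flap_nose (a point): lower front edge of the flap's nose, in the middle of the lane (closed: x 0, y 0, z 17). The steel flap is a rigid see-saw on the hinge rod. To one side the clamp arm, x 0 to 45, reaching across the lane, with a round rubber nose 14 mm thick, 45 mm long above the lane's middle; open, it reaches up to about z 70. To the other side the thumb bar. Pressing the bar fully takes 5 to 10 N.
- thumb_bar (a point): middle of the top face of the thumb bar, a flat steel plate 205 mm long (x -187 to 18), 58 mm wide, 3 mm thick. Closed, it slopes up away from the hinge: this point at y 98, z 43, outer edge z 57. At 0.50 opening it is level, top at z 17, y 66 to 124: one finger's tip then slides along it at z 17 to 20 while the other's, at the same height, pushes the stone's end.
- stop_face (a point): foot of the end stop's face, in the middle of the lane at board level: x 55, z 12. The stop is 50 mm wide and 13 mm high.
- rail_mouth (a point): middle of the lane at board level where the two side rails begin: x -16, z 12. The rails run from here to the stop, inner faces at y -14.5 and +14.5, 10 mm high (to z 22); in front of here they flare out, to y -30 and +30 at x -41.
- hinge_axis (a point): point on the axis of the hinge rod: x 0, y 45, z 36. The rod runs along x and is 15 mm thick with its sleeve; its end bearings reach z 45 at x -183 to -171 and x 54 to 66.
- graver_handle: short graver with a wooden handle, 62 mm long, lying beside the holder on the side away from the thumb bar; leave it (origin: centre of its underside)
- lighter: black pocket lighter, 65 mm long, lying beside the holder on the side away from the thumb bar; leave it (origin: centre of its underside)
- bead_dish: small round dish of beads, 85 mm across, 17 mm high, beyond the end stop; leave it (origin: centre of its underside)
- tweezers: steel tweezers, 190 mm long, lying to the right; leave them (origin: centre of its underside)
- cork: cork block 30x60x24 mm, lying to the right; leave it (origin: centre of its underside)
- reamer: reamer, 196 mm, lying at the left; leave it (origin: centre of its underside)
- small_hammer: small hammer, 138 mm, lying at the left; leave it (origin: centre of its underside)
- pliers: red-handled pliers, 133 mm, lying at the left; leave them (origin: centre of its underside)

How it is judged:
On the way, in this order (a step that is already met when the one before it is completed fails the run):
1. a finger holds the flap open while the stone is still outside it (value of joint clamp_flap above 0.3 rad and contact force between the fingers and clamp_flap above 0.5 N and x of pink_stone in the frame of stone_holder below -0.03 m), for 0.2 s.
2. the stone is pushed home under the flap while a finger still holds the flap open (value of joint clamp_flap above 0.3 rad and contact force between the fingers and clamp_flap above 0.5 N and x of pink_stone in the frame of stone_holder above 0.008 m), for 0.2 s.
At the end, for the whole second after the job is handed in: The stone lies flat on the board against the end stop (within 4 mm), square (within 0.12 rad) and in the middle of the lane (within 8 mm), the flap has closed on it (0.12 to 0.28 rad) and presses on it with more than 1 N, and all is at rest (x of pink_stone in the frame of stone_holder above 0.0085 m and y of pink_stone in the frame of stone_holder between -0.008 and 0.008 m and z of pink_stone in the frame of stone_holder below 0.015 m and angle between the y axis of pink_stone and the x axis of stone_holder, either way round below 0.12 rad and value of joint clamp_flap between 0.12 and 0.28 rad and contact force between clamp_flap and pink_stone above 1 N and linear speed of pink_stone below 0.01 m/s); the robot touches nothing.
It fails at once if the stone is lifted off the board or carried (more than 8 mm) (z of pink_stone in the frame of stone_holder above 0.02 m).
It fails at once if another thing on the bench is pushed more than 20 mm out of its place (distance of any of graver_handle, lighter, bead_dish, tweezers, cork, reamer, small_hammer, pliers from where it was at the start of the episode above 0.02 m).
It also fails if it takes over 35 s, if anything falls off the work surface, if the arm or the gripper's body presses on something with over 40 N, if the wrist force passes 120 N, or if a joint passes its speed limit or range.

### The arm

A 6-joint arm with a two-finger parallel gripper is mounted at the origin on a cart in front of the work surface, level with it; the furniture and walls round the work are solid. World frame = base frame: x ahead of the robot, y to its left, z up, the work surface at z = 0. Lengths are in m, angles in rad, forces in N, time in s.
With the tool pointing down it reaches from about 0.35 to 0.85 m from the base axis. Payload 8.1 kg.
Tool frame: the origin (TCP) lies between the finger pads; the fingertips stand nose_length ahead of it and the grasp point (between the pads) lies 2 mm behind it (nose_length is the distance from the TCP to the fingertips, in m); z points along the fingers, x is the direction in which the jaws open and shut, and the axes are right-handed (so a half turn about z gives the same grasp; the last joint's range is limited). The gripper opens to 93 mm and grips with 3 to 60 N. Pads are 15 mm wide; open, the fingers measure 128 mm over their backs; the gripper's body (75 mm by 188 mm) begins 65 mm behind the grasp point.
Start: joints at [1.018, 0.13, 1.488, -0, 1.523, -0.085], TCP at [0.271, 0.536, 0.236] pointing down, gripper open.
Joint ranges: [-2.96, 2.96], [-0.89, 2.26], [0.02, 2.5], [-1.34, 4.48], [0, 2.73], [-2.66, 2.66]. Speed limits (rad/s): [2.39, 2.39, 2.79, 3.14, 3.14, 3.14].

### API

Orientations are given as a rotation vector (axis times angle).
In Python, from plant import * gives the robot as it stands.
- The arm moves only by the tool carry_out, never from a script. Its argument "steps" is a list of rows, each an object with "xyz": the shift along the world's x, y, z in cm, a list of three; "rot": the turn, a rotation vector about the world's x, y, z in degrees, a list of three. In form: [{"xyz": [tx, ty, tz], "rot": [rx, ry, rz]}, ...]. A call has 1 to 10 rows; each row is the pose to reach, as a shift and turn from the pose commanded when the call began; what a row does not reach only later rows make up. A row lasts 1/10 s, in which the tool goes at most 50 mm and 8.59 degrees, less where a joint would pass 70% of its speed; a pose out of reach is approached as far as the arm can. A call with a gripper value outside its range is refused whole. "grip" is the opening, from 0 (shut) to 1 (fully open), set as the call begins (left out, the last holds). The fingers move at their own pace and stop on an object; "force" is the grip in N (left out, the last holds). Time passes only in rows, so rows that repeat a pose let the fingers close. It gives the time, the measured TCP pose, the force and the opening at its end, in the units of the state.
- read_state(): the state, without advancing time (a new reading comes with each control period).
- read_camera(name): name is "side" or "top"; returns the picture (384x512x3 uint8, red, green, blue); there is no depth.
- calibration(name): a dict with "fov_y" (degrees; the focal length in pixels is half the picture's height over the tangent of half this angle, whatever the lens; pixels are square), "cx", "cy" (the principal point, pixels), "dist_coeffs" ([k1, k2, p1, p2, k3] as OpenCV has them; the pictures are not rectified), "xyz" and "attitude" of the camera in the world. Camera axes: x right, y down, z forward; pixel columns grow to the right and rows downward; lengths in m; the calibration is good to about 2 mm. A picture is of the moment at which its call begins. calibration takes no time and is no camera call.
- close_job(): hands the job in, once; it reports no verdict.
The state is a dict: "t": time; "q": joint angles; "dq": joint speeds; "joint_torque": joint torques, N m; "tool_pos": TCP position; "orientation": TCP orientation; "force": force on the tool from outside, world axes, zero at the start; "wrist_torque": the same for the moment, N m; "opening": finger opening in m.
Only numpy, scipy, OpenCV 4.12 (cv2) and the standard library are available. Lean on these libraries where they do the work, as an engineer would, in place of code of your own. Each camera call takes 0.05 s, during which the arm holds its last target.

## Working session

There is one attempt and no reset: what is moved stays moved. The work goes in short steps, Python scripts to look and compute and a tool call to move; the robot and the scene stay as the last step left them, time stands still between calls to the robot, and variables do not carry over. Pictures are saved under pics/ and viewed, and the job is handed in when it is done.

Besides the shell and the picture viewer there is one more tool, called after "Request:" by a JSON object that holds its "name" and its "arguments". carry_out: Moves the arm, as the interface text tells. Its arguments: {"type":"object","properties":{"steps":{"type":"array","items":{"type":"object","properties":{"xyz":{"type":"array","items":{"type":"number"}},"rot":{"type":"array","items":{"type":"number"}}}}},"grip":{"type":"number"},"force":{"type":"number"}},"required":["steps"]}

```bash
ls; mkdir -p pics; python3 - <<'E'
from plant import *
import cv2
s=read_state(); print(s)
for n in("side","top"):
    print(calibration(n)); cv2.imwrite(f"pics/{n}0.png",read_camera(n)[:,:,::-1])
E
```

```text
pics
{'t': 0.0, 'q': array([ 1.01761060e+00,  1.31128747e-01,  1.48927199e+00, -4.26419465e-05,
        1.52296291e+00, -8.53950218e-02]), 'dq': array([-0.00113396,  0.00176   , -0.00079562, -0.00200059,  0.00020033,
        0.0011831 ]), 'joint_torque': array([-8.91056443e-04, -5.59863424e+01, -4.91738963e+01,  7.66428094e-02,
        3.58583929e-02, -1.29055456e-04]), 'tool_pos': array([0.27026447, 0.5350976 , 0.23461077]), 'orientation': array([ 2.67510119e+00,  1.64565877e+00, -2.45438603e-03]), 'force': array([0.61026867, 0.03256561, 0.03176457]), 'wrist_torque': array([-0.03479445, -0.01001978,  0.00563445]), 'opening': 0.09280586237239416}
{'fov_y': 50.42580445054706, 'cx': 256.311005942938, 'cy': 192.76318809363363, 'dist_coeffs': array([-0.11879929,  0.        ,  0.        ,  0.        ,  0.        ]), 'xyz': array([0.08166981, 1.39733705, 0.86560302]), 'attitude': array([-0.45906593,  2.50565137, -1.47075044])}
{'fov_y': 43.55983854823381, 'cx': 263.56651937909, 'cy': 191.40358123538718, 'dist_coeffs': array([-0.1621373,  0.       ,  0.       ,  0.       ,  0.       ]), 'xyz': array([0.46715873, 0.04302378, 1.7489548 ]), 'attitude': array([-2.18117379,  2.16408796, -0.09863   ])}
```

View pics/side0.png

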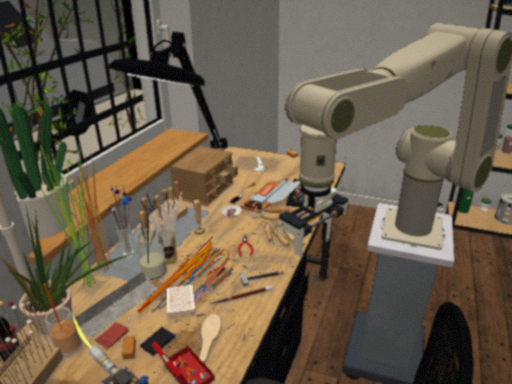

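View pics/top0.png

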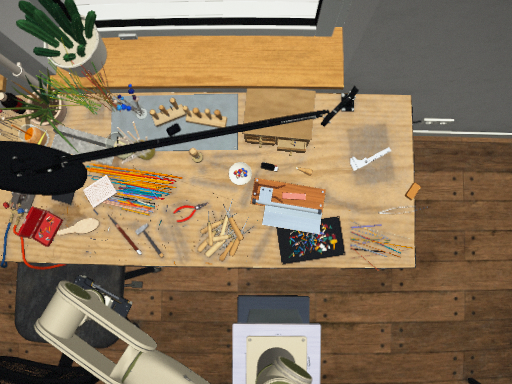

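```bash
python3 - <<'E'
import cv2
a=cv2.imread("pics/top0.png"); cv2.imwrite("pics/top0c.png",cv2.resize(a[130:290,170:360],None,fx=4,fy=4,interpolation=cv2.INTER_CUBIC)[:600])
a=cv2.imread("pics/side0.png"); cv2.imwrite("pics/side0c.png",cv2.resize(a[150:340,100:360],None,fx=3,fy=3,interpolation=cv2.INTER_CUBIC)[:600])
E
```

```text
(no output)
```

View pics/side0c.png

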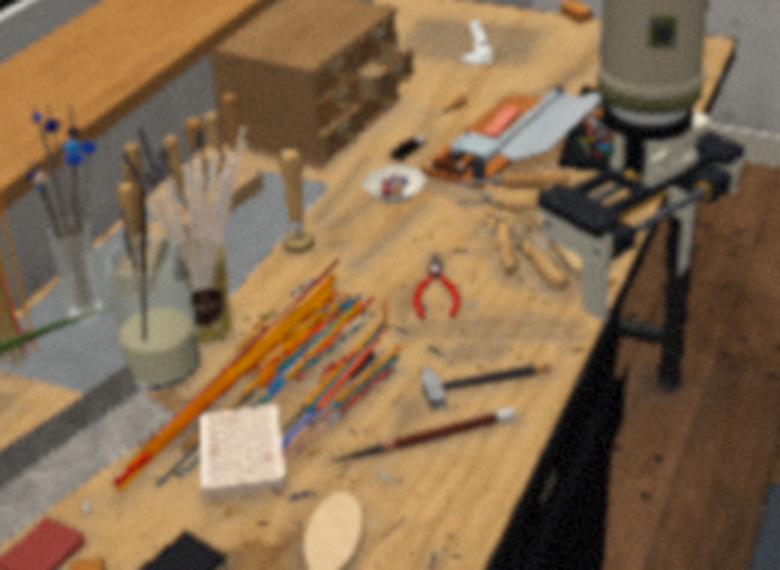

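View pics/top0c.png

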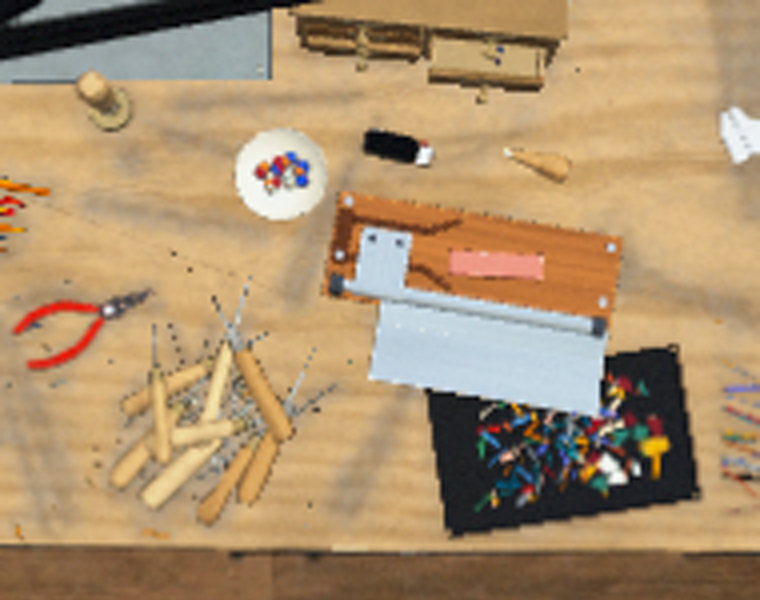

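```bash
cat > h.py <<'E'
from plant import *
import cv2, numpy as np
from scipy.spatial.transform import Rotation as R
def cam(n):
    c=calibration(n); f=192/np.tan(np.radians(c['fov_y'])/2)
    K=np.array([[f,0,c['cx']],[0,f,c['cy']],[0,0,1]]); return K,np.array(c['dist_coeffs']),R.from_rotvec(c['attitude']).as_matrix(),np.array(c['xyz'])
def rays(n,px):
    K,d,M,p=cam(n); u=cv2.undistortPoints(np.float64(px).reshape(-1,1,2),K,d).reshape(-1,2)
    return p,np.c_[u,np.ones(len(u))]@M.T
def plane(n,px,z):
    p,r=rays(n,px); return p+r*((z-p[2])/r[:,2])[:,None]
def proj(n,P):
    K,d,M,p=cam(n); X=(np.float64(P).reshape(-1,3)-p)@M
    return cv2.projectPoints(X,np.zeros(3),np.zeros(3),K,d)[0].reshape(-1,2)
def tri(a,pa,b,pb):
    p,r=rays(a,pa);q,s=rays(b,pb);r=r[0]/np.linalg.norm(r[0]);s=s[0]/np.linalg.norm(s[0])
    t=np.linalg.lstsq(np.c_[r,-s],q-p,rcond=None)[0]; A=p+r*t[0];B=q+s*t[1]; return (A+B)/2,np.linalg.norm(A-B)
E
python3 - <<'E'
from h import *
a=cv2.imread("pics/top0.png"); hsv=cv2.cvtColor(a,cv2.COLOR_BGR2HSV)
for x,y in [(282,200),(300,190),(295,196),(250,140),(240,260)]: print(hsv[y,x],a[y,x])
# board colour
m=cv2.inRange(hsv,(5,150,60),(14,255,255)); 
roi=np.zeros_like(m); roi[172:225,245:330]=255; m&=roi
pk=cv2.inRange(hsv,(0,60,150),(8,150,255))&roi
pk2=pk|cv2.inRange(hsv,(172,60,150),(180,150,255))&roi
cv2.imwrite("pics/m0.png",np.hstack([cv2.resize(x[165:230,240:335],None,fx=4,fy=4,interpolation=0) for x in (m,pk2)]))
E
```

```text
[ 12 180 177] [ 52 104 177]
[ 13 177 190] [ 58 116 190]
[  5 108 238] [137 155 238]
[ 18 140 175] [ 79 135 175]
[ 18 114 194] [107 158 194]
```

View pics/m0.png

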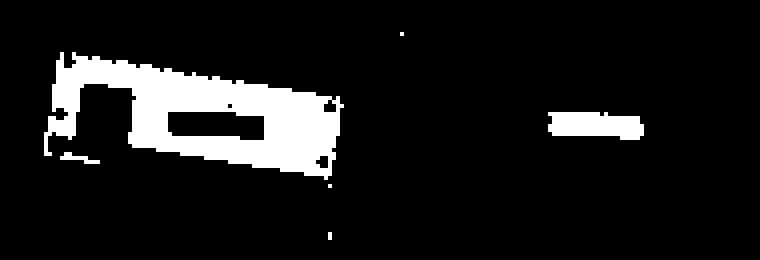

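```bash
cat >> h.py <<'E'
def fitl(P):
    vx,vy,x,y=cv2.fitLine(np.float32(P),cv2.DIST_HUBER,0,0.01,0.01).ravel(); return np.array([vx,vy]),np.array([x,y])
E
python3 - <<'E'
from h import *
a=cv2.imread("pics/top0.png"); hsv=cv2.cvtColor(a,cv2.COLOR_BGR2HSV)
m=cv2.inRange(hsv,(3,145,40),(15,255,255)); roi=np.zeros_like(m); roi[172:225,245:330]=255; m&=roi
m=cv2.morphologyEx(m,cv2.MORPH_CLOSE,np.ones((3,3)))
n,l,st,_=cv2.connectedComponentsWithStats(m); k=1+np.argmax(st[1:,4]); m=(l==k)
top=[(c,np.where(m[:,c])[0].min()-.5) for c in range(258,323)]
rt=[(np.where(m[r])[0].max()+.5,r) for r in range(191,208)]
lf=[(np.where(m[r])[0].min()-.5,r) for r in range(180,203)]
W=[plane("top",p,0.012)[:,:2] for p in (top,rt,lf)]
F=[fitl(w) for w in W]
for (v,p),w in zip(F,W): print(np.degrees(np.arctan2(v[1],v[0])),p)
v=F[0][0]; v=v*np.sign(v[1]); ex=v; ey=np.array([v[1],-v[0]]); ey=ey if ey[0]<0 else -ey
print(ex,ey)
t=np.mean([(w@ey) for w in W[0:1]]); 
xr=np.median(W[1]@ex); xl=np.median(W[2]@ex); print("len",xl-xr)
x0=((xl-.072)+(xr+.190))/2; y0=np.median(W[0]@ey)+.041
o=x0*ex+y0*ey; print("origin",o,"yaw",np.degrees(np.arctan2(ex[1],ex[0])))
H=lambda P:np.array([[*(o+p[0]*ex+p[1]*ey),p[2]] for p in np.atleast_2d(P)])
np.savez("hold.npz",o=o,ex=ex,ey=ey)
# stone
pk=(cv2.inRange(hsv,(0,60,150),(9,150,255))|cv2.inRange(hsv,(170,60,150),(180,150,255)))&roi
ys,xs=np.where(pk); c=cv2.findContours(pk,cv2.RETR_EXTERNAL,cv2.CHAIN_APPROX_NONE)[0]; c=max(c,key=cv2.contourArea)
P=plane("top",np.c_[xs,ys],0.026)[:,:2]; n_=len(P); 
r=cv2.minAreaRect(np.float32(P*1000)); print(r)
ctr=P.mean(0); w,V=np.linalg.eigh(np.cov(P.T)); d=V[:,1]; d=d*np.sign(d[1])
print("stone h",1000*np.array([(ctr-o)@ex,(ctr-o)@ey]),"ang",np.degrees(np.arctan2(d@ey,d@ex)), np.sqrt(w*12)*1000, n_)
# overlay
corners=[[-.19,-.041,.012],[.072,-.041,.012],[.072,.055,.012],[-.19,.055,.012],[-.187,.045+.072,.057],[.018,.117,.057],[0,0,.017],[.055,0,.012],[-.016,.0145,.022],[-.016,-.0145,.022],[0.06,.045,.045],[-.177,.045,.045]]
s=cv2.imread("pics/side0.png")
for n,img,(x0_,y0_,f,w_,h_) in (("top",a,(230,160,6,120,90)),("side",s,(225,150,6,120,90))):
    big=cv2.resize(img[y0_:y0_+h_,x0_:x0_+w_],None,fx=f,fy=f,interpolation=cv2.INTER_CUBIC)
    for q in proj(n,H(corners)): cv2.circle(big,tuple(int(v) for v in ((q-[x0_,y0_]+.5)*f)),4,(0,255,0),1)
    cv2.imwrite(f"pics/ov_{n}.png",big)
E
```

```text
80.94318 [ 0.6601516  -0.04823962]
-9.868663 [ 0.6003093  -0.17101364]
-8.362942 [0.6355192  0.08867186]
[0.1574139  0.98753273] [-0.98753273  0.1574139 ]
len 0.26203706601532306
origin [0.62894096 0.0168902 ] yaw 80.94318
((637.2881469726562, 11.09088134765625), (234.17520141601562, 39.987274169921875), 71.04231262207031)
stone h [-76.69429252   3.37706419] ang -0.7304832318904886 [ 27.48292405 100.92150484] 139
```

View pics/ov_top.png

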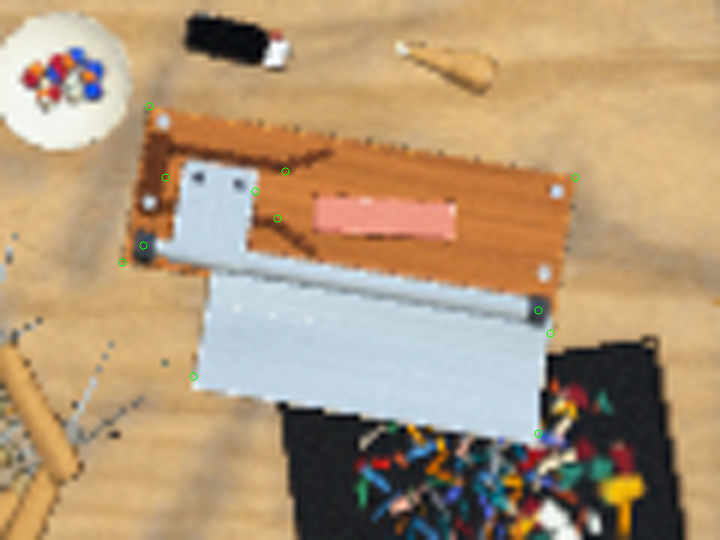

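View pics/ov_side.png

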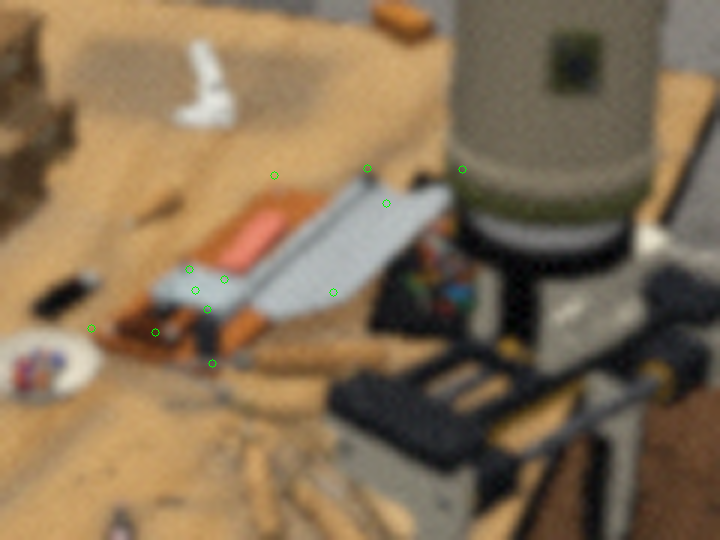

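```bash
python3 - <<'E'
from h import *
z=np.load("hold.npz");o,ex,ey=z['o'],z['ex'],z['ey']
loc=lambda P:np.array([(P[:2]-o)@ex,(P[:2]-o)@ey,P[2]])*1000
res={}
for n,roi in(("top",(245,172,330,225)),("side",(250,180,275,197))):
    a=cv2.imread(f"pics/{n}0.png"); hsv=cv2.cvtColor(a,cv2.COLOR_BGR2HSV)
    pk=(cv2.inRange(hsv,(0,60,150),(9,150,255))|cv2.inRange(hsv,(168,60,150),(180,150,255)))
    R_=np.zeros_like(pk);R_[roi[1]:roi[3],roi[0]:roi[2]]=255;pk&=R_
    N,l,st,ce=cv2.connectedComponentsWithStats(pk);k=1+np.argmax(st[1:,4]);print(n,st[k],ce[k]);res[n]=ce[k]
    ys,xs=np.where(l==k)
    P=plane(n,np.c_[xs,ys],.026)[:,:2]; w,V=np.linalg.eigh(np.cov(P.T)); d=V[:,1]*np.sign(V[1,1])
    print(loc(np.r_[P.mean(0),.026]),"ang",np.degrees(np.arctan2(d@ey,d@ex)),np.sqrt(w*12)*1000)
print(tri("top",res["top"],"side",res["side"]))
# bar near-right corner: top ov px (540,440) ; side (455,187)
def t(ta,sa):
    P,g=tri("top",np.array(ta)/6-.5+[230,160],"side",np.array(sa)/6-.5+[225,150]); print(loc(P),g*1000)
t((540,440),(455,187)); t((146,247),(207,318)); t((574,178),(318,192)); t((195,388),(270,318)); t((540,308),(372,180));t((188,163),(187,265))
E
```

```text
top [282 193  24   7 138] [293.31884058 195.77536232]
[-78.0289827    3.75649471  26.        ] ang 6.105620335263617 [21.0336204  85.69104055]
side [261 186  12  10  58] [266.70689655 190.48275862]
[-62.48204056  11.58340589  26.        ] ang 7.309521343471468 [25.50863862 87.28348534]
(array([ 0.61391372, -0.06013617,  0.01584841]), np.float64(0.00022526837227859005))
[-188.35849187  115.94148378   42.01141465] 9.454702936086704
[59.20154947 44.69501748 37.96423214] 1.6903281306153521
[-198.03412934  -26.48869239   -0.54486372] 34.21685895705631
[ 27.46273075 101.8853888   37.0575753 ] 48.315123774699885
[-179.88395825   44.56270903   34.14652235] 4.720250151210405
[37.04121186  3.26695786 57.8247076 ] 21.323381355554012
```

```bash
python3 - <<'E'
import plant; print([x for x in dir(plant) if x[0]!='_'], getattr(plant,'nose_length',None))
from h import *
s=read_state(); M=R.from_rotvec(s['orientation']).as_matrix(); T=s['tool_pos']; print(M)
for n,(x0,y0,w,h) in (("top",(20,270,120,90)),("side",(265,180,90,70))):
    img=cv2.imread(f"pics/{n}0.png"); f=7 if n=="side" else 6
    big=cv2.resize(img[y0:y0+h,x0:x0+w],None,fx=f,fy=f,interpolation=cv2.INTER_CUBIC)
    for L in((0,0,0),(0,0,.02),(.0465,0,0),(-.0465,0,0),(.064,0,0),(-.064,0,0),(0.094,.0375,-.067),(-.094,.0375,-.067),(.094,-.0375,-.067),(-.094,-.0375,-.067)):
        q=proj(n,T+M@np.array(L))[0]; cv2.circle(big,tuple(int(v) for v in ((q-[x0,y0]+.5)*f)),4,(0,255,0),1)
    cv2.imwrite(f"pics/g_{n}.png",big)
E
```

```text
['IKError', 'calibration', 'close_job', 'nose_length', 'read_camera', 'read_state'] 0.017
[[ 4.50898395e-01  8.92574858e-01 -8.71674183e-04]
 [ 8.92573716e-01 -4.50899218e-01 -1.43418238e-03]
 [-1.67315234e-03 -1.31362931e-04 -9.99998592e-01]]
```

View pics/g_side.png

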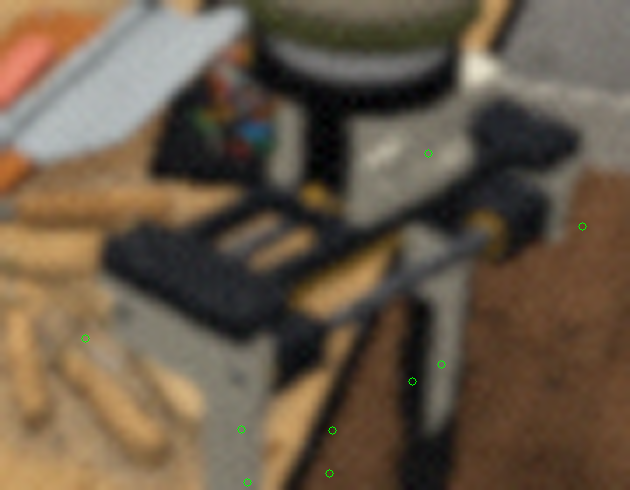

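View pics/g_top.png

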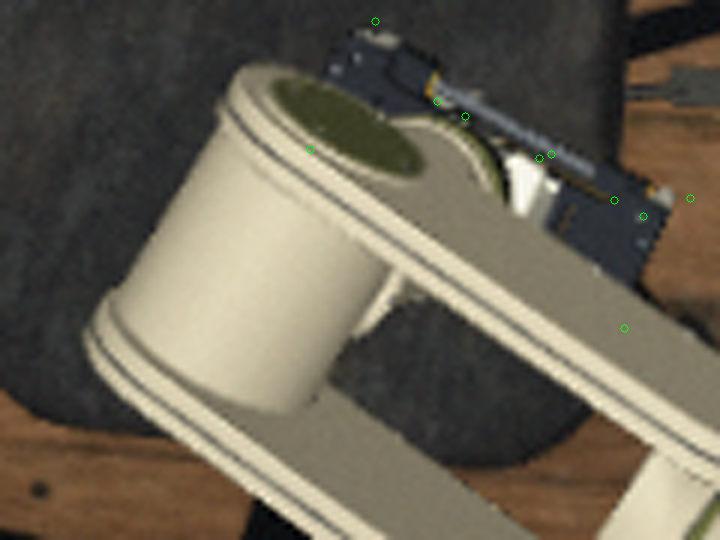

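Request:
{"name": "carry_out", "arguments": {"steps": [{"xyz": [1.4,-3.2,0],"rot": [0,0,-7.2]},{"xyz": [2.8,-6.4,0],"rot": [0,0,-14.4]},{"xyz": [4.2,-9.6,0],"rot": [0,0,-21.6]},{"xyz": [5.6,-12.8,0],"rot": [0,0,-28.8]},{"xyz": [7,-16,0],"rot": [0,0,-36]},{"xyz": [8.4,-19.2,0],"rot": [0,0,-43.2]},{"xyz": [9.8,-22.4,0],"rot": [0,0,-50.4]},{"xyz": [11.2,-25.6,0],"rot": [0,0,-57.6]},{"xyz": [12.6,-28.8,0],"rot": [0,0,-64.8]},{"xyz": [14,-32,0],"rot": [0,0,-72.3]}], "grip": 0.9}}

```text
t: 1.1
tool_pos: [0.4106, 0.2141, 0.2353]
orientation: [3.131, -0.257, -0.001]
force: [-0.2, 0.7, -0.9]
opening: 0.0837
```

Request:
{"name": "carry_out", "arguments": {"steps": [{"xyz": [1.5,-3.2,0]},{"xyz": [3,-6.4,-0.5]},{"xyz": [4.5,-9.6,-2]},{"xyz": [6,-12.8,-4]},{"xyz": [7.5,-16,-6]},{"xyz": [9,-19.2,-8]},{"xyz": [10.5,-22.4,-9]},{"xyz": [12,-25.6,-10]},{"xyz": [13.5,-28.8,-10]},{"xyz": [14.8,-32.4,-10]}]}}

```text
validation failed for argument at $.st...
```

Rot must be given in each row, it seems.

Request:
{"name": "carry_out", "arguments": {"steps": [{"xyz": [1.5,-3.2,0],"rot": [0,0,0]},{"xyz": [3,-6.4,-0.5],"rot": [0,0,0]},{"xyz": [4.5,-9.6,-2],"rot": [0,0,0]},{"xyz": [6,-12.8,-4],"rot": [0,0,0]},{"xyz": [7.5,-16,-6],"rot": [0,0,0]},{"xyz": [9,-19.2,-8],"rot": [0,0,0]},{"xyz": [10.5,-22.4,-9],"rot": [0,0,0]},{"xyz": [12,-25.6,-10],"rot": [0,0,0]},{"xyz": [13.5,-28.8,-10],"rot": [0,0,0]},{"xyz": [14.8,-32.4,-10],"rot": [0,0,0]}]}}

```text
t: 2.1
tool_pos: [0.5584, -0.1094, 0.1345]
orientation: [-3.131, 0.249, 0.003]
force: [0.5, -0.1, 0.7]
opening: 0.0835
```

```bash
python3 - <<'E'
from h import *
z=np.load("hold.npz");o,ex,ey=z['o'],z['ex'],z['ey']
for n in("side","top"): cv2.imwrite(f"pics/{n}1.png",read_camera(n)[:,:,::-1])
s=read_state(); M=R.from_rotvec(s['orientation']).as_matrix(); T=s['tool_pos']; print(s['t'],T,s['force']); print(M.round(4))
print("local",(T[:2]-o)@ex,(T[:2]-o)@ey, "jaw err deg",np.degrees(np.arctan2(M[:2,0]@ex,-M[:2,0]@ey)))
h=s['opening']/2
for n,(x0,y0,w,hh) in (("top",(230,150,120,90)),("side",(225,150,100,80))):
    img=cv2.imread(f"pics/{n}1.png"); f=7 if n=="side" else 6
    big=cv2.resize(img[y0:y0+hh,x0:x0+w],None,fx=f,fy=f,interpolation=cv2.INTER_CUBIC)
    for sx in(1,-1):
      for L in((h,-.0075,.017),(h,.0075,.017),(h+.0175,.0075,.017),(h+.0175,-.0075,.017)):
        q=proj(n,T+M@(np.array(L)*[sx,1,1]))[0]; cv2.circle(big,tuple(int(v) for v in ((q-[x0,y0]+.5)*f)),3,(0,255,0),1)
    cv2.imwrite(f"pics/g1_{n}.png",big)
E
```

```text
2.2 [ 0.55913528 -0.11237775  0.13512295] [-1.13737909  1.10085126  0.63267303]
[[ 9.868e-01 -1.617e-01 -2.000e-04]
 [-1.617e-01 -9.868e-01 -1.300e-03]
 [ 0.000e+00  1.300e-03 -1.000e+00]]
local -0.1386447155461045 0.048586826184235155 jaw err deg -0.2467657570799356
```

View pics/g1_side.png

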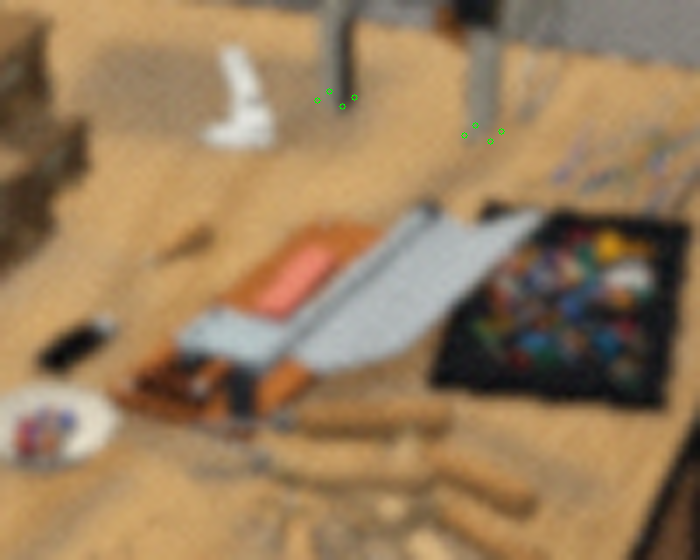

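View pics/g1_top.png

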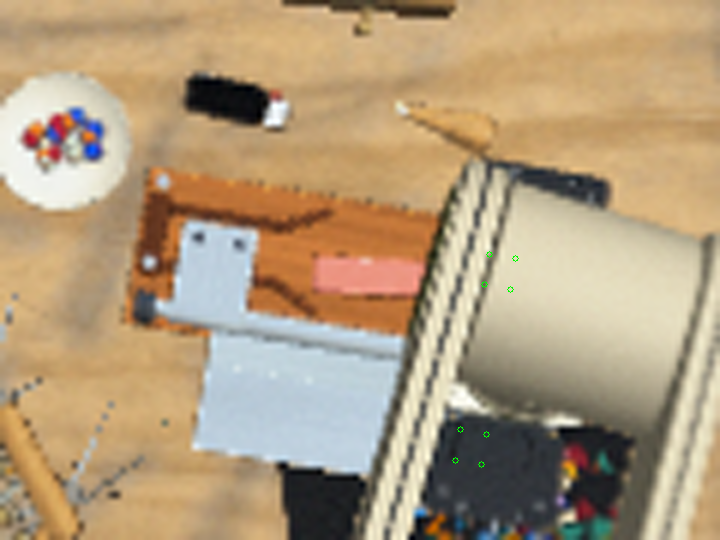

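```bash
python3 - <<'E'
from h import *
z=np.load("hold.npz");o,ex,ey=z['o'],z['ex'],z['ey']
H=lambda P:np.array([[*(o+p[0]*ex+p[1]*ey),p[2]] for p in np.atleast_2d(P)])
s=read_state(); M=R.from_rotvec(s['orientation']).as_matrix(); T=np.array([ 0.55913528,-0.11237775,0.13512295])
h=s['opening']/2
img=cv2.imread("pics/side1.png")
def draw(name,x0,y0,w,hh,f,polys):
    big=cv2.resize(img[y0:y0+hh,x0:x0+w],None,fx=f,fy=f,interpolation=cv2.INTER_CUBIC)
    for P in polys:
        q=((proj("side",P)-[x0,y0]+.5)*f).astype(int); cv2.polylines(big,[q],True,(0,255,0),1)
    cv2.imwrite(name,big)
fing=[T+np.array([[sx*(h+a),b,c] for a,b,c in((0,-.0075,.017),(0,.0075,.017),(.0175,.0075,.017),(.0175,-.0075,.017))])@M.T for sx in(1,-1)]
fing+= [T+np.array([[sx*(h+a),b,c] for a,b,c in((0,.0075,.017),(.0175,.0075,.017),(.0175,.0075,-.02),(0,.0075,-.02))])@M.T for sx in(1,-1)]
draw("pics/f1.png",262,145,45,30,16,fing)
draw("pics/f2.png",235,170,75,45,10,[H([[-.19,-.041,.012],[.072,-.041,.012],[.072,.055,.012],[-.19,.055,.012]]),H([[-.187,.117,.057],[.018,.117,.057],[.018,.066,.025],[-.187,.066,.025]])])
E
```

```text
(no output)
```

View pics/f1.png

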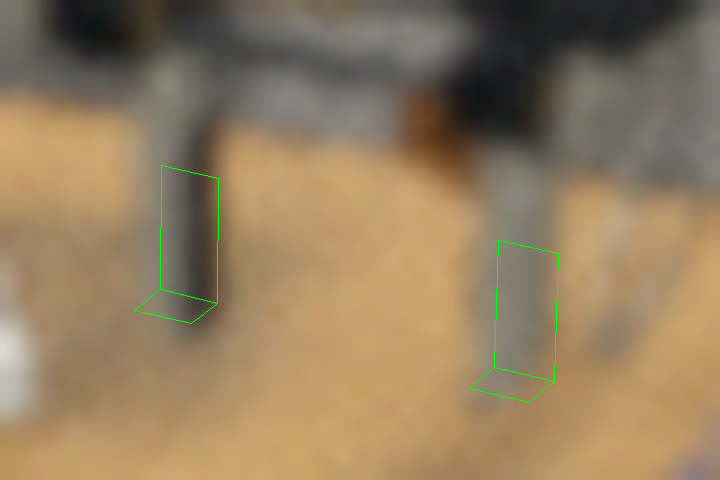

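View pics/f2.png

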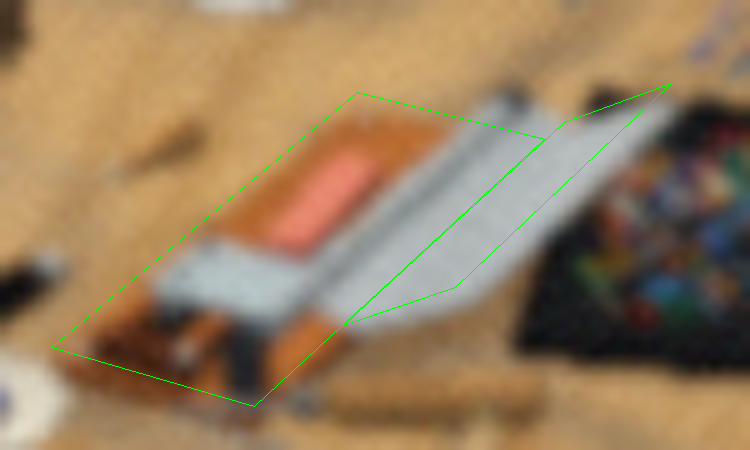

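```bash
python3 - <<'E'
from h import *
for i in range(6):
    s=read_state(); print(s['t'],s['tool_pos'],s['force']); read_camera("top") if i<3 else 0
E
```

```text
2.2 [ 0.55913528 -0.11237775  0.13512295] [-1.13737909  1.10085126  0.63267303]
2.25 [ 0.55847236 -0.11026919  0.1349925 ] [-0.29559873  1.39130494 -0.07643576]
2.3 [ 0.55810096 -0.10884597  0.13494463] [ 0.63571517  0.62785545 -0.32748516]
2.35 [ 0.55794667 -0.10800224  0.13501937] [-0.05833824  0.28123675 -0.32258084]
2.35 [ 0.55794667 -0.10800224  0.13501937] [-0.05833824  0.28123675 -0.32258084]
2.35 [ 0.55794667 -0.10800224  0.13501937] [-0.05833824  0.28123675 -0.32258084]
```

Request:
{"name": "carry_out", "arguments": {"steps": [{"xyz": [0,-0.5,-1],"rot": [0,0,0]},{"xyz": [0,-0.5,-2.5],"rot": [0,0,0]},{"xyz": [0,-0.5,-4],"rot": [0,0,0]},{"xyz": [0,-0.5,-5],"rot": [0,0,0]},{"xyz": [0,-0.5,-5.5],"rot": [0,0,0]},{"xyz": [0,-0.5,-5.5],"rot": [0,0,0]}]}}

```text
t: 2.95
tool_pos: [0.5577, -0.113, 0.0792]
orientation: [-3.131, 0.249, 0.003]
force: [-0.1, -0.3, -0.1]
opening: 0.0836
```

```bash
cat > look.py <<'E'
from h import *
import sys
k=sys.argv[1]
img=read_camera("side")[:,:,::-1]; t=read_camera("top")[:,:,::-1]
s=read_state(); print(s['t'],s['tool_pos'].round(4),s['force'].round(2),s['opening'])
a=cv2.resize(img[165:215,225:315],None,fx=8,fy=8,interpolation=cv2.INTER_CUBIC); cv2.imwrite(f"pics/s{k}.png",a)
b=cv2.resize(t[160:250,230:350],None,fx=6,fy=6,interpolation=cv2.INTER_CUBIC); cv2.imwrite(f"pics/t{k}.png",b)
E
python3 look.py 2
```

```text
3.05 [ 0.5588 -0.1135  0.0809] [ 0.23 -0.43  0.11] 0.08376069423138693
```

View pics/s2.png

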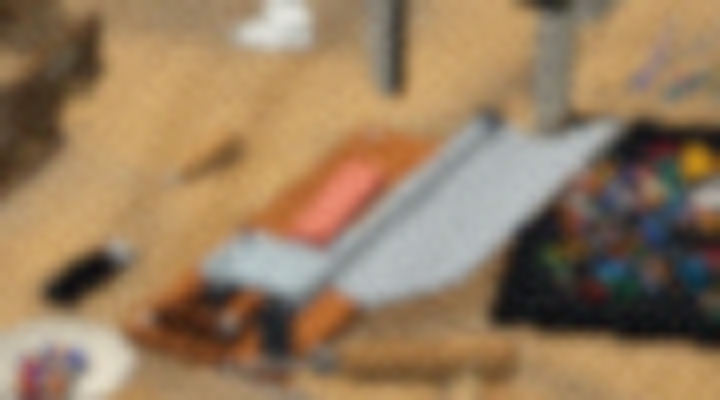

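```bash
python3 - <<'E'
from h import *
z=np.load("hold.npz");o,ex,ey=z['o'],z['ex'],z['ey']
H=lambda P:np.array([[*(o+p[0]*ex+p[1]*ey),p[2]] for p in np.atleast_2d(P)])
s=read_state(); M=R.from_rotvec(s['orientation']).as_matrix(); T=s['tool_pos'].copy(); print(T,(T[:2]-o)@ex,(T[:2]-o)@ey)
h=s['opening']/2
bs=lambda zt:[np.array([T[0],T[1],zt+.017])+np.array([[sx*(h+a),b,c] for a,b,c in((0,-.0075,.017),(0,.0075,.017),(.0175,.0075,.017),(.0175,-.0075,.017))])@M.T for sx in(1,-1)]
a=np.radians(6.1); c,sn=np.cos(a),np.sin(a)
st=H([[-.078+c*u-sn*v,.00376+sn*u+c*v,.026] for u,v in((-.0425,-.011),(.0425,-.011),(.0425,.011),(-.0425,.011))])
img=cv2.resize(cv2.imread("pics/s2.png"),None,fx=1.6,fy=1.6)[:, 250:1000]
for P,col in [(p,(0,255,0)) for p in bs(T[2]-.017)]+[(p,(255,0,0)) for p in bs(.018)]+[(st,(0,255,255))]:
    q=((proj("side",P)-[225,165]+.5)*12.8-[250,0]).astype(int); cv2.polylines(img,[q],True,col,1)
cv2.imwrite("pics/s2o.png",img[:600])
E
```

```text
[ 0.55875859 -0.11345391  0.08086964] -0.13976675216160925 0.04878941959856462
```

View pics/s2o.png

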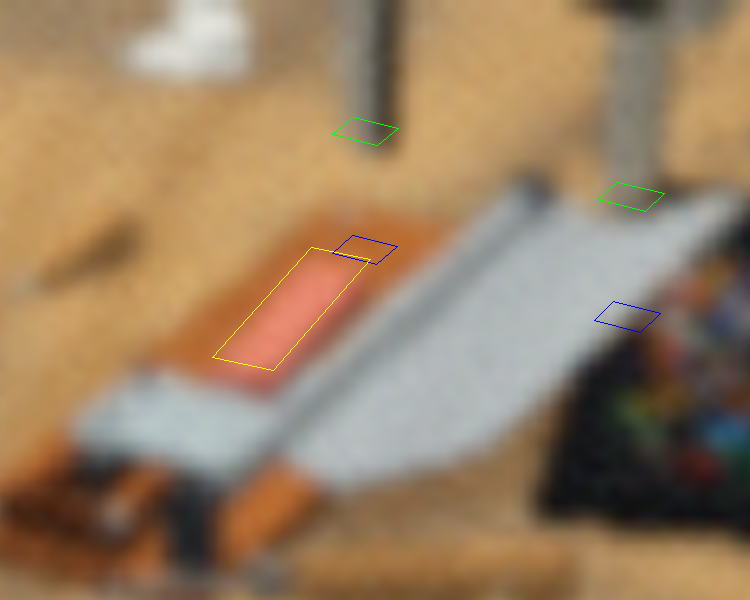

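View pics/t2.png

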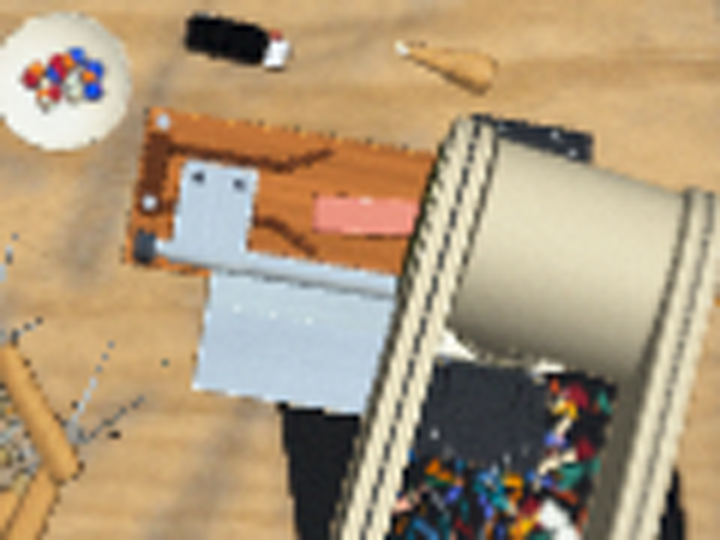

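Request:
{"name": "carry_out", "arguments": {"steps": [{"xyz": [0,0,-0.5],"rot": [0,0,0]},{"xyz": [0,0,-1.0],"rot": [0,0,0]},{"xyz": [0,0,-1.5],"rot": [0,0,0]},{"xyz": [0,0,-2.0],"rot": [0,0,0]},{"xyz": [0,0,-2.5],"rot": [0,0,0]},{"xyz": [0,0,-2.5],"rot": [0,0,0]}]}}

```text
t: 3.65
tool_pos: [0.5584, -0.1134, 0.055]
orientation: [-3.132, 0.249, 0.001]
force: [-0.0, 0.8, 1.5]
opening: 0.0836
```

```bash
python3 look.py 3
```

```text
3.75 [ 0.5585 -0.1135  0.0557] [0.34 0.3  2.39] 0.08364336754068297
```

View pics/s3.png

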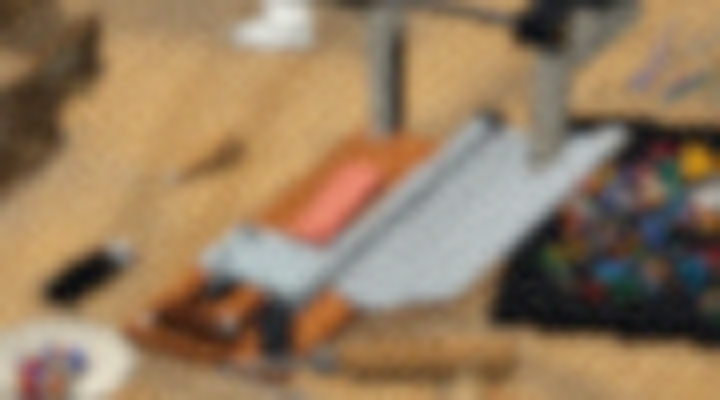

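Request:
{"name": "carry_out", "arguments": {"steps": [{"xyz": [0,0,-0.4],"rot": [0,0,0]},{"xyz": [0,0,-0.8],"rot": [0,0,0]},{"xyz": [0,0,-1.2],"rot": [0,0,0]},{"xyz": [0,0,-1.6],"rot": [0,0,0]},{"xyz": [0,0,-2.0],"rot": [0,0,0]},{"xyz": [0,0,-2.0],"rot": [0,0,0]},{"xyz": [0,0,-2.0],"rot": [0,0,0]}]}}

```text
t: 4.45
tool_pos: [0.5611, -0.1139, 0.0372]
orientation: [3.131, -0.249, 0.008]
force: [6.2, -0.8, 9.3]
opening: 0.0834
```

```bash
python3 look.py 4
```

```text
4.55 [ 0.5611 -0.1139  0.0374] [5.72 0.41 7.43] 0.08350566291786815
```

View pics/s4.png

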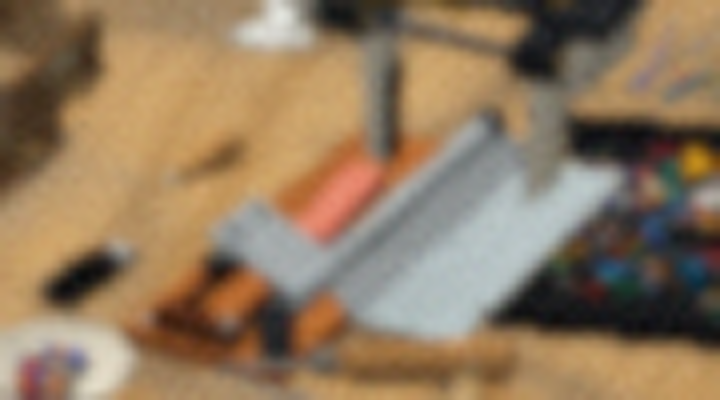

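View pics/t4.png

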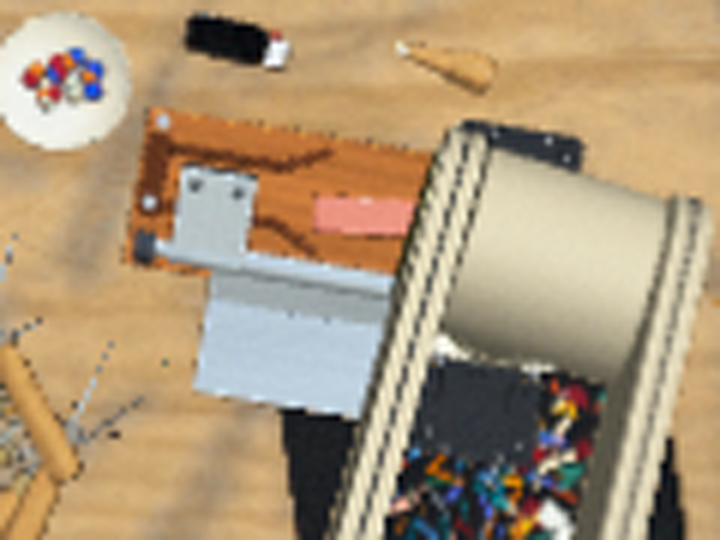

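Request:
{"name": "carry_out", "arguments": {"steps": [{"xyz": [-0.2,0.2,-0.2],"rot": [0,0,0]},{"xyz": [-0.35,0.6,-0.2],"rot": [0,0,0]},{"xyz": [-0.3,1.0,-0.2],"rot": [0,0,0]},{"xyz": [-0.2,1.5,-0.2],"rot": [0,0,0]},{"xyz": [-0.1,2.0,-0.2],"rot": [0,0,0]},{"xyz": [0,2.5,-0.2],"rot": [0,0,0]},{"xyz": [0.05,3.0,-0.2],"rot": [0,0,0]},{"xyz": [0.15,3.5,-0.2],"rot": [0,0,0]},{"xyz": [0.25,4.0,-0.2],"rot": [0,0,0]},{"xyz": [0.25,4.0,-0.2],"rot": [0,0,0]}]}}

```text
t: 5.55
tool_pos: [0.5613, -0.0739, 0.0339]
orientation: [3.131, -0.249, 0.001]
force: [0.6, -2.4, 6.0]
opening: 0.0836
```

```bash
python3 look.py 5
```

```text
5.65 [ 0.5613 -0.0739  0.0339] [ 0.17 -3.    6.39] 0.08378955867311556
```

View pics/s5.png

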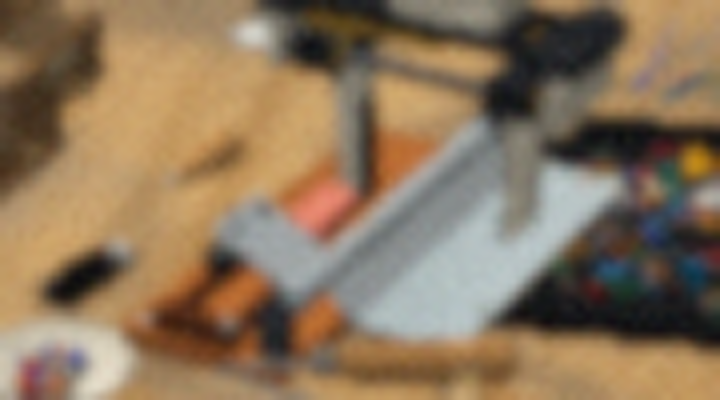

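View pics/t5.png

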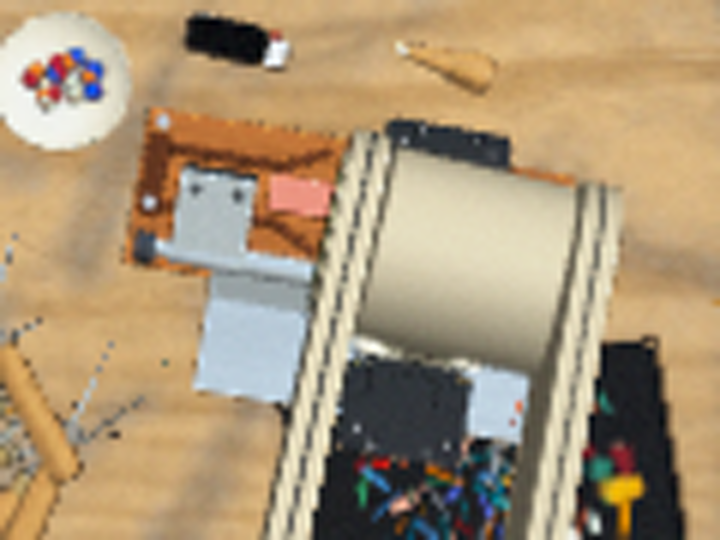

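Request:
{"name": "carry_out", "arguments": {"steps": [{"xyz": [0.05,0.5,0],"rot": [0,0,0]},{"xyz": [0.15,1.0,0],"rot": [0,0,0]},{"xyz": [0.2,1.5,0],"rot": [0,0,0]},{"xyz": [0.3,2.0,0],"rot": [0,0,0]},{"xyz": [0.4,2.5,0],"rot": [0,0,0]},{"xyz": [0.5,3.0,0],"rot": [0,0,0]},{"xyz": [0.55,3.5,0],"rot": [0,0,0]},{"xyz": [0.65,4.0,0],"rot": [0,0,0]},{"xyz": [0.7,4.5,0],"rot": [0,0,0]},{"xyz": [0.8,5.0,0],"rot": [0,0,0]}]}}

```text
t: 6.65
tool_pos: [0.5691, -0.0245, 0.0339]
orientation: [3.13, -0.249, 0.0]
force: [-1.1, -5.2, 6.8]
opening: 0.0839
```

```bash
python3 look.py 6
```

```text
6.75 [ 0.5692 -0.0238  0.0338] [ 0.21 -1.83  5.67] 0.0838277783193032
```

View pics/s6.png

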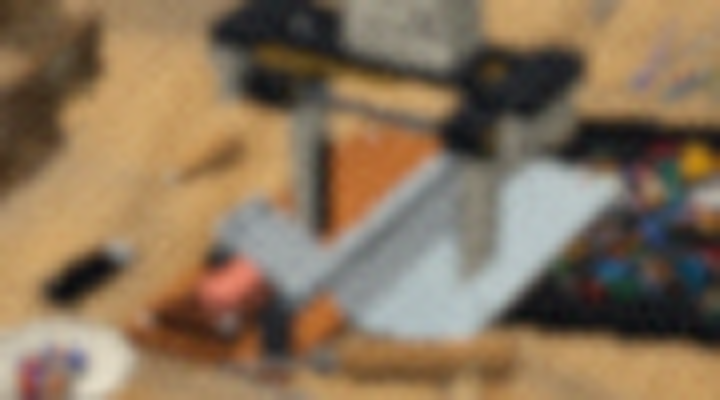

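View pics/t6.png

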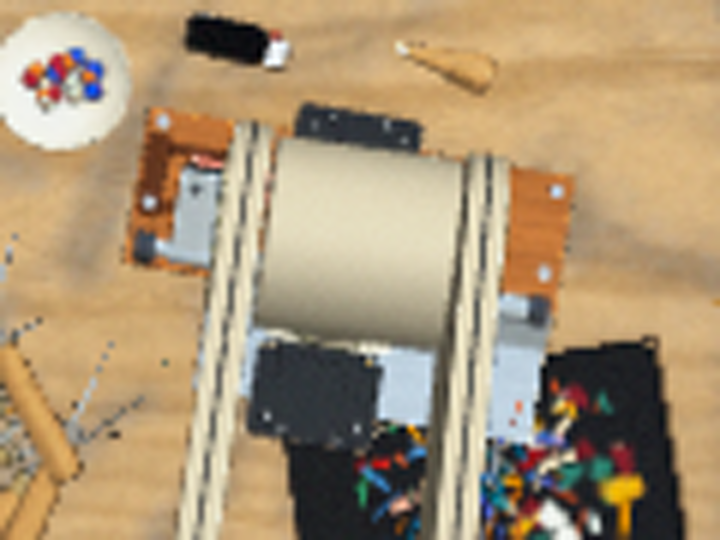

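Request:
{"name": "carry_out", "arguments": {"steps": [{"xyz": [0.05,0.3,0],"rot": [0,0,0]},{"xyz": [0.1,0.6,0],"rot": [0,0,0]},{"xyz": [0.15,0.8,0],"rot": [0,0,0]},{"xyz": [0.15,1.0,0],"rot": [0,0,0]},{"xyz": [0.2,1.2,0],"rot": [0,0,0]},{"xyz": [0.2,1.2,0],"rot": [0,0,0]}]}}

```text
t: 7.35
tool_pos: [0.5711, -0.0123, 0.0338]
orientation: [3.13, -0.249, 0.0]
force: [-0.3, -4.9, 6.0]
opening: 0.0836
```

```bash
python3 look.py 7
```

```text
7.45 [ 0.5711 -0.0124  0.0338] [-0.18 -3.66  5.7 ] 0.08340659579112907
```

View pics/s7.png

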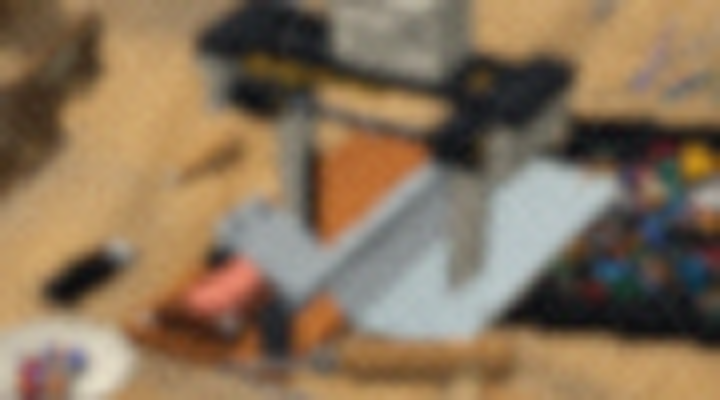

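Request:
{"name": "carry_out", "arguments": {"steps": [{"xyz": [0.05,0.2,0],"rot": [0,0,0]},{"xyz": [0.05,0.4,0],"rot": [0,0,0]},{"xyz": [0.1,0.5,0],"rot": [0,0,0]},{"xyz": [0.1,0.5,0],"rot": [0,0,0]}]}}

```text
t: 7.85
tool_pos: [0.5715, -0.0109, 0.0339]
orientation: [3.125, -0.251, -0.001]
force: [-5.5, -20.2, 8.8]
opening: 0.0837
```

```bash
python3 -c "
from h import *
s=read_state();print(s['tool_pos'],s['force'],s['wrist_torque'])"
```

```text
[ 0.57149215 -0.01089726  0.0338722 ] [ -5.50487182 -20.17482486   8.76750093] [-3.60190263  1.07918509 -0.67050629]
```

Request:
{"name": "carry_out", "arguments": {"steps": [{"xyz": [-0.05,-0.2,0],"rot": [0,0,0]},{"xyz": [-0.05,-0.2,0],"rot": [0,0,0]},{"xyz": [-0.05,-0.2,0],"rot": [0,0,0]},{"xyz": [-0.1,-0.5,0],"rot": [0,0,0]},{"xyz": [-0.15,-0.9,0],"rot": [0,0,0]},{"xyz": [-0.2,-1.3,0],"rot": [0,0,0]},{"xyz": [-0.2,-1.3,0],"rot": [0,0,0]}]}}

```text
t: 8.55
tool_pos: [0.57, -0.0192, 0.0336]
orientation: [-3.131, 0.25, 0.0]
force: [-0.4, 1.6, 5.2]
opening: 0.0839
```

```bash
python3 look.py 8
```

```text
8.65 [ 0.57   -0.0192  0.0336] [0.48 2.7  6.18] 0.08388612581575641
```

View pics/s8.png

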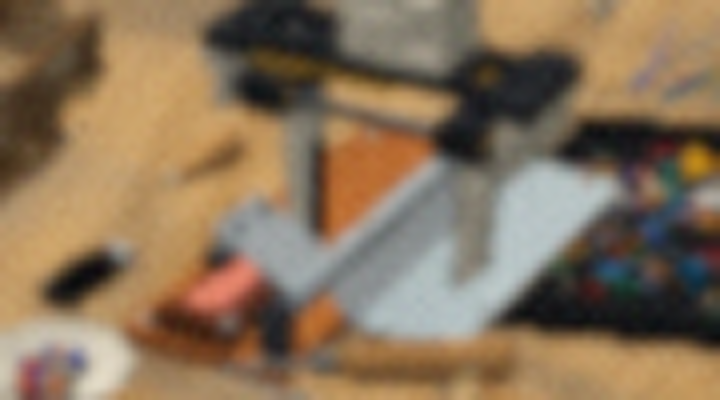

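Request:
{"name": "carry_out", "arguments": {"steps": [{"xyz": [0,0,0.4],"rot": [0,0,0]},{"xyz": [0,0,0.8],"rot": [0,0,0]},{"xyz": [0,0,1.2],"rot": [0,0,0]},{"xyz": [0,0,1.6],"rot": [0,0,0]},{"xyz": [0,0,2.0],"rot": [0,0,0]},{"xyz": [0,0,2.6],"rot": [0,0,0]},{"xyz": [0,0,3.5],"rot": [0,0,0]},{"xyz": [0,0,5],"rot": [0,0,0]},{"xyz": [0,-0.5,7.5],"rot": [0,0,0]},{"xyz": [0,-1,10],"rot": [0,0,0]}]}}

```text
t: 9.65
tool_pos: [0.5699, -0.0295, 0.1353]
orientation: [3.132, -0.249, -0.0]
force: [0.1, -0.0, 0.1]
opening: 0.0837
```

Request:
{"name": "carry_out", "arguments": {"steps": [{"xyz": [-1,-3,2],"rot": [0,0,0]},{"xyz": [-2,-6,4],"rot": [0,0,0]},{"xyz": [-3,-9,5],"rot": [0,0,0]},{"xyz": [-4,-12,5],"rot": [0,0,0]},{"xyz": [-4,-15,5],"rot": [0,0,0]},{"xyz": [-4,-18,5],"rot": [0,0,0]},{"xyz": [-4,-21,5],"rot": [0,0,0]},{"xyz": [-4,-21,5],"rot": [0,0,0]}]}}

```text
t: 10.45
tool_pos: [0.5298, -0.2429, 0.185]
orientation: [3.129, -0.254, 0.002]
force: [0.6, 0.7, -0.3]
opening: 0.0835
```

```bash
python3 look.py 9
```

```text
10.55 [ 0.53   -0.2399  0.1845] [ 0.2   0.14 -0.02] 0.08360334765138888
```

View pics/s9.png

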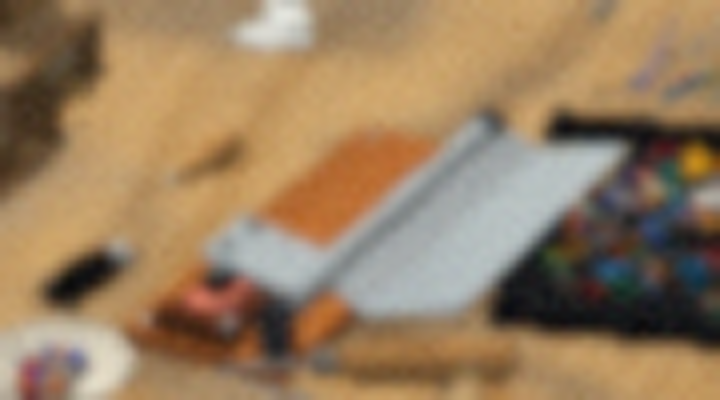

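View pics/t9.png

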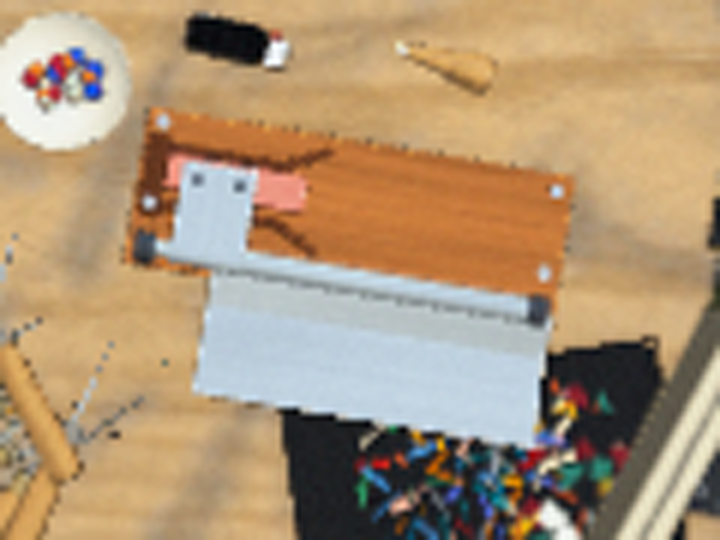

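```bash
python3 - <<'E'
from h import *
z=np.load("hold.npz");o,ex,ey=z['o'],z['ex'],z['ey']
loc=lambda P:np.array([(P[:2]-o)@ex,(P[:2]-o)@ey])*1000
t=cv2.imread("pics/t9.png"); hsv=cv2.cvtColor(t,cv2.COLOR_BGR2HSV)
m=cv2.inRange(hsv,(0,60,150),(9,150,255))|cv2.inRange(hsv,(168,60,150),(180,150,255)); m[:140]=0;m[220:]=0;m[:,:155]=0;m[:,320:]=0
ys,xs=np.where(m); P=plane("top",np.c_[(xs+.5)/6-.5+230,(ys+.5)/6-.5+160],.026)[:,:2]
L=np.array([loc(p) for p in P]); q=np.percentile(L[:,0],[0.5,99.5]); print("x range",q,"centre",q.mean())
for a,b in((-28,-5),(46,56)):
    k=(L[:,0]>a)&(L[:,0]<b); print(a,b,np.percentile(L[k,1],[2,98]),L[k,1].mean())
k=(L[:,0]>-28)&(L[:,0]<-5); 
r=cv2.minAreaRect(L.astype(np.float32)); print(r)
E
```

```text
x range [-29.75083854  54.47743588] centre 12.363298674531196
-28 -5 [-12.75256974   8.81579901] -2.000600415338265
46 56 [-13.87308958   6.30238214] -3.6478945305934656
((12.482112884521484, -2.8516578674316406), (24.126304626464844, 85.41859436035156), 88.70055389404297)
```

```bash
python3 -c "
from plant import *
print(read_state()['t'],close_job())"
```

```text
the job is handed in; nothing more can be done
10.55 None
```

I pressed the thumb bar down with one fingertip and held it, which opened the flap. With the other fingertip I pushed the stone along the lane until it met the end stop. There the push force rose to about 20 N and the stone stopped moving. I then backed off about 8 mm and lifted straight up, so the flap closed on the stone. I handed the job in at 10.55 s.

**Last top-view check:**
- **Stone position:** its centre is at about x 12.4 mm (home is 13), y −2.9 mm.
- **Stone angle:** about 1.3° (0.02 rad) off square.
- **Flap:** it has closed onto the stone.
- **Other things:** those in the final close-up views look unmoved. The items at the left and right were outside those views and I did not recheck them, but the arm never worked near them.
- **Robot:** it is clear of everything and the force reading is about zero.

**Not measured:** I did not read the flap angle or the clamping force directly. The flap angle is judged from the pictures, and the clamping force was not checked.

**Disagreement:** in the first measurements the side camera put the holder and stone roughly 3 to 5 mm away from the top view, with the stone's top about 10 mm too low. I used the top view, and the push ended within about 0.5 mm of where it predicted.

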